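# Overhang an urn's holding board to its pencil line and hold it

## Robot

A 6-joint arm with a two-finger parallel gripper is mounted at the origin on the work surface. World frame = base frame: x ahead of the robot, y to its left, z up, the work surface at z = 0. Lengths are in m, angles in rad, forces in N, time in s.
With the tool pointing down it reaches from about 0.3 to 0.825 m from the base axis. Payload 5.4 kg.
Tool frame: the origin (TCP) lies at the very end of the fingers, on their centre line; the grasp point (between the pads) lies 19 mm behind it; z points along the fingers, y is the line along which they close (so a half turn about z gives the same grasp; the last joint's range is limited). The gripper opens to 92 mm and grips with 3 to 60 N. Pads are 20 mm wide; open, the fingers measure 128 mm over their backs; the gripper's body (75 mm by 189 mm) begins 69 mm behind the grasp point.
Start: joints at [0.945, 0.158, 1.597, -0, 1.386, -0.21], TCP at [0.232, 0.526, 0.215] pointing down, gripper open.
Joint ranges: [-2.91, 2.91], [-0.94, 2.29], [0.18, 2.7], [-1.29, 4.43], [0.17, 2.64], [-3, 3]. Speed limits (rad/s): [2.57, 2.57, 3.14, 3.14, 3.14, 3.14].

## Interface

Orientations are given as a rotation vector (axis times angle).
In Python, from workcell import bot gives the robot as it stands. Calls block until the motion is done:
- bot.goto(position, orientation): joint-space move of the TCP to a pose.
- bot.line_to(position, rot=None, max_speed=0.15): straight line of the TCP; rot=None keeps the orientation; max_speed is the mean speed in m/s.
- bot.set_joints(angles): joint-space move.
- bot.set_gripper(opening, newtons=None): opening from 0.0 (shut) to 1.0 (fully open); newtons is the grip in N (None keeps the last); returns when the fingers have stopped.
- bot.hold(seconds).
- bot.inverse_kinematics(position, orientation): joint angles nearest the present ones, or None.
- bot.read_camera(name): name is "side" or "top" or "wrist"; returns a dict with "pixels" (420x560x3 uint8, blue, green, red), "fx", "fy", "cx", "cy" (pixels), "R" (3x3) and "t" (3): a world point X has camera coordinates R X + t. Camera axes: x right, y down, z forward; pixel columns grow to the right and rows downward; lengths in m; the calibration is good to about 2 mm. A picture is of the moment at which its call begins. There is no depth.
A pose or a line that the arm cannot do raises bot.MotionError and nothing moves.
- bot.job_done(): hands the job in; it is judged then, once.
Readings, each from a call of its own:
- bot.current_clock(): time.
- bot.current_joints(): joint angles.
- bot.current_joint_vel(): joint speeds.
- bot.current_effort(): joint torques, N m.
- bot.current_ee_pos(): TCP position.
- bot.current_tool_rot(): TCP orientation.
- bot.current_contact_force(): force on the tool from outside, world axes, zero at the start.
- bot.current_ft_torque(): the same for the moment, N m.
- bot.current_opening(): opening from 0.0 (shut) to 1.0 (fully open).
- bot.current_grip_force(): force on a finger pad.
Only numpy, scipy, OpenCV 4.12 (cv2) and the standard library are available. Lean on these libraries where they do the work, as an engineer would, in place of code of your own. Each camera call takes 0.05 s, during which the arm holds its last target. There are 200 camera calls.

## Task

I need to get at the nut under the urn: slide its holding board outward along the bench box, flat and without lifting it, until the pencil line on the paper tape lies right on the edge of the box that the urn faces, square along it, with the urn out over the bench. More than its balance then hangs out, so keep hold of the board and keep it flat on the box: your program finishes while still holding it, never letting it tip. Do not touch the urn, and leave everything else on the bench and the box where it stands.

Things in the scene. Friction and masses are not known exactly. Their poses are not given: they have to be found in the camera images.
- board: Brown wooden board 320 (x) x 56 (y) x 20 (z) lying flat on the box. Origin: centre of its underside; +x runs to the end with the urn (outer end, x +160), bare tail at x -160. Urn and board are bolted into one rigid piece, 0.55 to 0.8 kg, balancing 75 to 95 mm from the outer end. White paper tape 16 wide goes round it at x +30, a dark pencil line along its middle. Starts skewed up to 0.14 rad.
- urn: Small urn bolted upright on the board: dark red marble with gilt brass mounts, 165 tall, on a 50 x 50 x 26 plinth, widest 80 mm over its two scroll handles (they stick out along the board's y). Origin: centre of the plinth's underside, on the board's top at board x = +120 mm. Fragile: must not be touched.
- mark (a point): Middle of the pencil line on the board's top face (board x = +30, y = 0, z = +20 mm). The line runs straight across the board.
- mark_l (a point): End of the pencil line on the board's +y top edge (board x = +30, y = +28, z = +20 mm).
- mark_r (a point): End of the pencil line on the board's -y top edge (board x = +30, y = -28, z = +20 mm).
- bench_box: Plywood bench box (riser), fixed to the bench, 300 long (x) x 230 wide (y) x 90 high, flat level top, ends open. Origin: centre of its underside; +x points along its length to its working end, the one that the board's urn end faces (roughly to the robot's right, turned up to 0.5 rad either way).
- box_edge (a point): Middle of the box's top working edge (box x = +150, y = 0, z = +90 mm), axes as the box's: x outward, square to the edge; y along the edge; z up. The edge runs 115 mm either way. Beyond it is free air over the bench.
- jar: Small glass jar with a steel cap, 30 in diameter, 42 tall, standing on the box top beside the board, near the working edge. Origin: centre of its underside. Bystander.
- spinner: Nut driver with a black handle, 170 long, lying on the bench beyond the working edge (the overhang passes above it). Origin: on its underside. Bystander.
- dish: Low white dish, 76 wide, 18 tall, with brass nuts, on the bench beyond the working edge. Origin: centre of its underside. Bystander.
- twin: The second urn of the pair, loose, standing on the bench by itself, 165 tall, like the first one but on no board. Origin: centre of its plinth's underside. Bystander.
- amber: Amber glass bottle, 58 in diameter, 130 tall. Origin: centre of its underside. Bystander.
- brushes: Glass pot with brushes, 68 in diameter, about 180 tall with the brushes. Origin: centre of its underside. Bystander.
- medallion: Round brass mount lying on the bench, 60 in diameter, 11 thick. Origin: centre of its underside. Bystander.

How it is judged:
By the outcome, as a careful person would: the job done as asked, in the order asked, and still so for the second after the job is handed in, while the arm keeps its last pose, push and grip.
It also fails if it takes over 32 s, if anything falls off the work surface, if the arm or the gripper's body presses on something with over 40 N, if the wrist force passes 120 N, or if a joint passes its speed limit or range.

## Working session

There is one attempt and no reset: what is moved stays moved. The work goes in short steps, each a Python script; the robot and the scene stay as the last script left them, time stands still between calls to the robot, and variables do not carry over. Pictures are saved under pics/ and viewed, at most 10 in all, crops included, and the job is handed in when it is done.

```bash
mkdir -p pics; ls
python3 - <<'E'
from workcell import bot
import cv2,numpy as np
for n in ["side","top"]:
    d=bot.read_camera(n); cv2.imwrite(f"pics/{n}0.png",d["pixels"])
    print(n,d["fx"],d["cx"],d["cy"],np.round(-np.array(d["R"]).T@d["t"],3).tolist(),np.round(d["R"],3).tolist())
print(bot.current_tool_rot(),bot.current_clock())
E
```

```text
pics
side 467.0804608250297 277.55250122763994 211.5383818783341 [1.163, -0.89, 0.881] [[0.821, 0.571, 0.004], [0.345, -0.49, -0.8], [-0.455, 0.658, -0.6]]
top 406.9658368013659 277.7049973524785 208.60419336913577 [0.344, -0.019, 1.216] [[-0.028, -0.999, 0.021], [-0.985, 0.024, -0.169], [0.169, -0.025, -0.985]]
[-6.48317905e-01 -3.07323947e+00  2.45655952e-03] 0.1
```

View pics/side0.png

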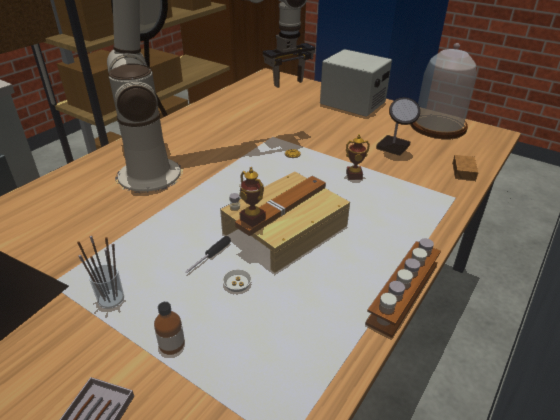

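View pics/top0.png

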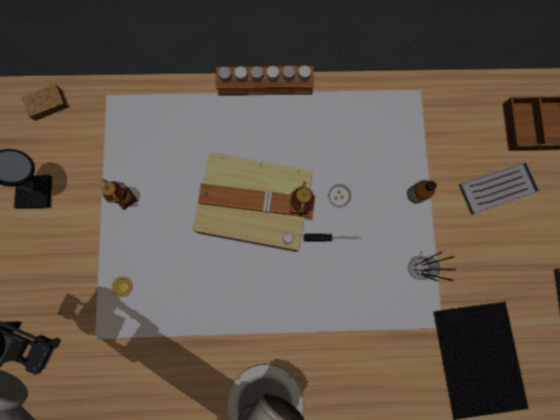

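Side: box in the middle, urn at (252,195), jar (235,201), driver (210,253), dish (237,281). Top: board from (200,193) to (315,207), tape at (267,201), working edge about (313,170)-(300,250), jar at (288,238).

```bash
cat > h.py <<'E'
from workcell import bot
import cv2,numpy as np
from scipy.spatial.transform import Rotation as Ro
def cam(n,f=None):
    d=bot.read_camera(n); d["R"]=np.array(d["R"]);d["t"]=np.array(d["t"])
    if f: cv2.imwrite("pics/"+f,d["pixels"])
    return d
def ray(d,p):
    v=d["R"].T@np.array([(p[0]-d["cx"])/d["fx"],(p[1]-d["cy"])/d["fy"],1]); return -d["R"].T@d["t"],v
def onz(d,p,z):
    c,v=ray(d,p); return c+v*(z-c[2])/v[2]
def proj(d,X):
    q=d["R"]@np.array(X)+d["t"]; return np.array([d["fx"]*q[0]/q[2]+d["cx"],d["fy"]*q[1]/q[2]+d["cy"]])
def tri(ds,ps):
    A=np.zeros((3,3));b=np.zeros(3)
    for d,p in zip(ds,ps):
        c,v=ray(d,p);v/=np.linalg.norm(v);M=np.eye(3)-np.outer(v,v);A+=M;b+=M@c
    return np.linalg.solve(A,b)
def down(a):  # tool pointing down, its y axis along world direction a+90deg (x along a)
    c,s=np.cos(a),np.sin(a)
    return Ro.from_matrix(np.array([[c,s,0],[s,-c,0],[0,0,-1]])).as_rotvec()
E
python3 - <<'E'
from h import *
d=cam("top")
for n,p,z in [("tail",(200,193),.11),("mark",(267,201),.11),("c1",(313,170),.09),("c2",(300,250),.09),("c3",(194,234),.09),("c4",(208,154),.09),("jar",(288,238),.132),("urn",(303,204),.13)]:
    print(n,onz(d,p,z).round(3))
w=cam("wrist"); T=Ro.from_rotvec(bot.current_tool_rot()).as_matrix(); 
C=-w["R"].T@w["t"]; print("cam in tool",T.T@(C-bot.current_ee_pos()),"\n",(w["R"]@T).round(3),w["fx"])
E
```

```text
tail [0.582 0.165 0.11 ]
mark [ 0.555 -0.019  0.11 ]
c1 [ 0.646 -0.153  0.09 ]
c2 [ 0.419 -0.107  0.09 ]
c3 [0.471 0.185 0.09 ]
c4 [0.7   0.146 0.09 ]
jar [ 0.449 -0.073  0.132]
urn [ 0.541 -0.117  0.13 ]
cam in tool [ 8.45844948e-02  1.66926194e-04 -1.70155498e-01] 
 [[ 0.001  1.     0.001]
 [-0.955  0.001 -0.295]
 [-0.295 -0.     0.955]] 370.3918072293021
```

Run:
```python
from h import *
u=np.array([np.cos(-1.735),np.sin(-1.735),0]); m=np.array([.555,-.019,0])
for a in (-1.735,-1.735+np.pi):
    for p in (m-u*.09+[0,0,.3],m+[0,0,.3],m-u*.09+[0,0,.093],m+u*.03+[0,0,.093]):
        q=bot.inverse_kinematics(p,down(a)); print(None if q is None else np.round(q,2))
a=-1.735
bot.line_to([.25,.5,.30],max_speed=.3)
bot.goto(m-u*.10+[0,0,.30],down(a)); cam("wrist","w1.png"); print(bot.current_clock())
```

```text
None
None
None
None
[-0.09  0.11  1.48 -0.    1.55  0.08]
[-0.25  0.06  1.53 -0.    1.55 -0.09]
[-0.09  0.28  1.71 -0.    1.15  0.08]
[-0.31  0.23  1.77 -0.    1.14 -0.14]Traceback (most recent call last):
  File "<stdin>", line 8, in <module>
workcell.MotionError: the arm cannot take that pose within its joint ranges
```

Run:
```python
from h import *
u=np.array([np.cos(-1.735),np.sin(-1.735),0]); m=np.array([.555,-.019,0]);a=np.pi-1.735
print(bot.current_clock())
bot.goto(m-u*.10+[0,0,.30],down(a)); cam("wrist","w1.png"); print(bot.current_clock())
bot.line_to(m-u*.02+[0,0,.30],max_speed=.2); cam("wrist","w2.png"); print(bot.current_clock())
```

```text
0.65
2.6167
3.2167
```

View pics/w1.png

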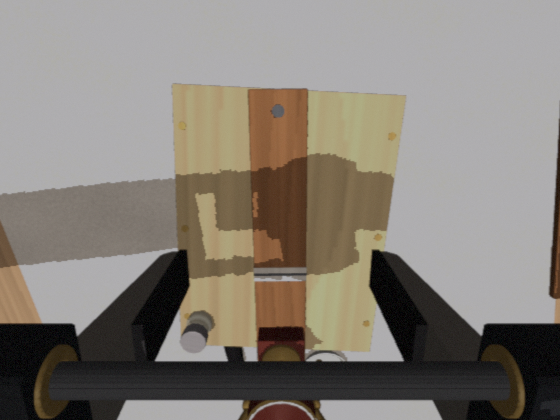

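View pics/w2.png

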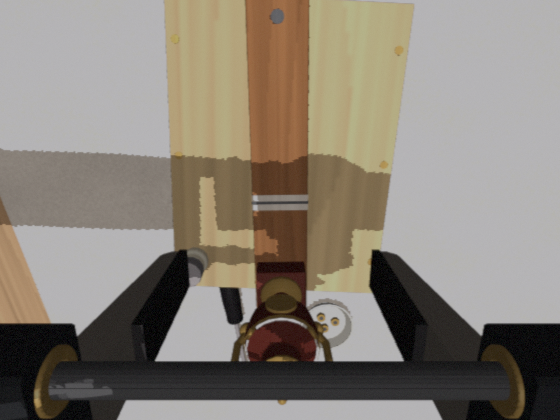

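w1: board between columns 250-307, tail at row 90, line at row ~274, working edge at row ~347, jar (195,335). w2: line at row 203 (cols 255-307), edge from (176,287) to (372,293), box right side (412,5)→(373,290).

```bash
cat >> h.py <<'E'
def edge(img,kind,scan,lo,hi,ch=None,mode="abs"):
    """kind 'h': near-horizontal line, scan=columns; lo/hi functions or numbers of scan. Returns (point,dir) fit."""
    g=img[...,ch].astype(float) if ch is not None else img.astype(float).sum(2)
    g=cv2.GaussianBlur(g,(5,5),1)
    if kind=="v": g=g.T
    pts=[]
    for c in scan:
        l,h=int(lo(c)),int(hi(c)); s=g[l:h,c]
        if mode=="dark": w=np.clip(np.percentile(s,70)-s,0,None); k=int(w.argmax()); k0=k
        else: w=np.abs(np.gradient(s)); k=int(w.argmax())
        a=slice(max(0,k-2),k+3); x=l+(np.arange(len(s))[a]*w[a]).sum()/max(w[a].sum(),1e-9)
        pts.append((c,x) if kind=="h" else (x,c))
    f=cv2.fitLine(np.array(pts,np.float32),cv2.DIST_HUBER,0,.01,.01).ravel()
    n=np.array([-f[1],f[0]]); r=(np.array(pts)-f[2:])@n
    return f[2:],f[:2],np.median(abs(r))
def cross(a,b):
    t=np.linalg.solve(np.array([a[1],-b[1]]).T,b[0]-a[0]); return a[0]+t[0]*a[1]
def around(p,q,w):  # band of half-width w round the segment p(scan,val)-q
    f=lambda c:p[1]+(q[1]-p[1])*(c-p[0])/(q[0]-p[0]); return (lambda c:f(c)-w),(lambda c:f(c)+w)
E
cat > meas.py <<'E'
from h import *
import json
def mod(f): return cv2.imread(f)
# camera poses recomputed from tool pose (fixed mount)
def wcam(p,rv):
    pass
d2=cam("wrist"); u=np.array([np.cos(-1.735),np.sin(-1.735),0])
C2=-d2["R"].T@d2["t"]; p1=np.array([.555,-.019,.30])-u*.10; 
C1=C2+(p1-bot.current_ee_pos()); d1=dict(d2); d1["t"]=-d2["R"]@C1
out={}
for n,d,f,W in [("w1",d1,"pics/w1.png",dict(edge=[list(range(215,224))+list(range(312,366)),(183,345),(372,352),5],bl=[range(110,250),(110,250),(250,253),7],br=[range(110,250),(110,308),(250,307),7],sr=[range(110,240),(95,404),(345,372),6],pen=[range(260,302),(255,274),(306,274),6])),
 ("w2",d2,"pics/w2.png",dict(edge=[list(range(208,220))+list(range(312,366)),(176,287),(372,293),5],bl=[range(60,190),(10,247),(250,253),7],br=[range(60,190),(10,308),(250,308),7],sr=[range(40,240),(5,412),(290,373),6],pen=[range(260,302),(255,203),(306,203),6]))]:
    im=mod(f); L={}
    for k,(sc,p,q,w) in W.items():
        lo,hi=around(p,q,w); L[k]=edge(im,"h" if k in("edge","pen") else "v",sc,lo,hi,mode="dark" if k=="pen" else "abs")
    print(n,{k:(v[0].round(1).tolist(),v[1].round(4).tolist(),round(float(v[2]),2)) for k,v in L.items()})
    out[n]=dict(cor=cross(L["edge"],L["sr"]),ml=cross(L["pen"],L["bl"]),mr=cross(L["pen"],L["br"]),e2=L["edge"][0]-L["edge"][1]*60*np.sign(L["edge"][1][0]),
     b0=L["bl"][0],b1=L["br"][0])
    for z,ks in ((.09,("edge","sr")),(.11,("bl","br","pen"))):
        for k in ks:
            A=onz(d,L[k][0]-30*L[k][1],z);B=onz(d,L[k][0]+30*L[k][1],z);v=B-A; print(k,A[:2].round(4),"ang",round(float(np.arctan2(v[1],v[0])%np.pi),4))
    for k,z in (("cor",.09),("ml",.11),("mr",.11)): print(k,onz(d,out[n][k],z).round(4))
for k in("cor","ml","mr"): print(k,tri([d1,d2],[out["w1"][k],out["w2"][k]]).round(4))
E
python3 meas.py
```

```text
w1 {'edge': ([314.6000061035156, 350.0], [0.9990000128746033, 0.04520000144839287], 0.92), 'bl': ([249.6999969482422, 168.5], [0.03750000149011612, 0.9993000030517578], 0.21), 'br': ([306.79998779296875, 176.10000610351562], [0.014000000432133675, -0.9998999834060669], 0.12), 'sr': ([394.3999938964844, 175.3000030517578], [0.1476999968290329, -0.9890000224113464], 0.15), 'pen': ([278.29998779296875, 274.0], [1.0, -0.008100000210106373], 0.05)}
edge [ 0.5434 -0.1305] ang 2.9262
sr [0.6835 0.0315] ang 1.3542
bl [0.5489 0.1271] ang 1.4224
br [0.5943 0.0509] ang 1.4172
pen [ 0.5219 -0.015 ] ang 2.9887
cor [ 0.6431 -0.1523  0.09  ]
ml [ 0.5275 -0.0159  0.11  ]
mr [ 0.5827 -0.0244  0.11  ]
w2 {'edge': ([309.29998779296875, 290.3999938964844], [0.9991000294685364, 0.041600000113248825], 0.18), 'bl': ([249.0, 129.1999969482422], [0.03970000147819519, 0.9991999864578247], 0.16), 'br': ([308.1000061035156, 114.5], [0.011800000444054604, -0.9998999834060669], 0.15), 'sr': ([398.20001220703125, 120.80000305175781], [0.14059999585151672, -0.9901000261306763], 0.2), 'pen': ([287.70001220703125, 202.10000610351562], [1.0, -0.00860000029206276], 0.01)}
edge [ 0.5372 -0.127 ] ang 2.933
sr [0.6789 0.0115] ang 1.3583
bl [0.542  0.0852] ang 1.4254
br [0.5914 0.0346] ang 1.4198
pen [ 0.5332 -0.0149] ang 2.9886
cor [ 0.6442 -0.1496  0.09  ]
ml [ 0.5275 -0.014   0.11  ]
mr [ 0.5827 -0.0226  0.11  ]
cor [ 0.6412 -0.1411  0.1037]
ml [ 0.5286 -0.0118  0.1181]
mr [ 0.5826 -0.0202  0.118 ]
```

Run:
```python
from h import *
b=-1.7207; u=np.array([np.cos(b),np.sin(b),0]); m=np.array([.555,-.0185,0]); g=m-.065*u; r=down(b+np.pi)
bot.set_gripper(.8,45)
bot.line_to(g+[0,0,.30],r,max_speed=.2)
bot.line_to(g+[0,0,.12],max_speed=.15); bot.line_to(g+[0,0,.096],max_speed=.05); bot.hold(.1)
f0=bot.current_contact_force(); print("f0",f0); z=.096
while z>.088:
    z-=.001; bot.line_to(g+[0,0,z],max_speed=.03); f=bot.current_contact_force()
    if abs(f[2]-f0[2])>2: break
print("z",z,f,bot.current_ee_pos(),bot.current_clock())
bot.line_to(g+[0,0,bot.current_ee_pos()[2]+.0015],max_speed=.03)
bot.hold(.1);print(bot.current_contact_force(),bot.current_ee_pos())
bot.set_gripper(0,45); bot.hold(.1)
print(bot.current_opening()*92,bot.current_grip_force(),bot.current_contact_force(),bot.current_ee_pos(),bot.current_ft_torque(),bot.current_clock())
cam("wrist","w3.png")
```

```text
f0 [ 0.21105895 -0.62780123 -0.45053635]
z 0.09 [-0.647291   0.1524378  3.1437656] [0.56495145 0.0457507  0.09041376] 7.6833
[ 0.27893905  0.33062049 -0.1437909 ] [0.56459748 0.04578772 0.09173008]
56.11636399233102 45.00144839286804 [ 0.97574504  0.21236371 -1.24739241] [0.56476145 0.04579143 0.09183105] [-0.01302507 -0.07263767  0.13877091] 8.5417
```

View pics/w3.png

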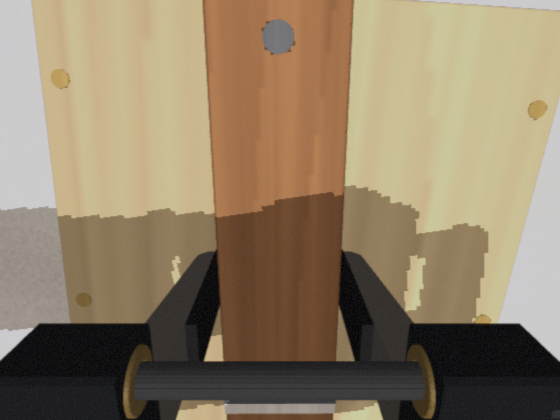

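Run:
```python
from h import *
a=-1.7815; n=np.array([np.cos(a),np.sin(a),0]); b=-1.7207; u=np.array([np.cos(b),np.sin(b),0])
m=bot.current_ee_pos()*[1,1,0]+.065*u
for s in (.035,.065,.090):
    bot.line_to(m+n*s-.065*n+[0,0,.0917],down(b+(a-b)*s/.09+np.pi),max_speed=.05)
    print(s,bot.current_contact_force().round(2),bot.current_ft_torque().round(2),bot.current_ee_pos().round(4))
bot.hold(.1); print(bot.current_contact_force().round(2),bot.current_ft_torque().round(2),bot.current_clock())
cam("wrist","w4.png");
t=cam("top")["pixels"][130:270,180:380]; cv2.imwrite("pics/t4.png",cv2.resize(t,None,fx=4,fy=4,interpolation=cv2.INTER_CUBIC))
```

```text
0.035 [-0.03  0.72  1.59] [ 0.14  0.11 -0.13] [0.5614 0.0104 0.0918]
0.065 [2.13 2.38 1.9 ] [ 0.37 -0.05 -0.04] [ 0.5552 -0.0187  0.0918]
0.09 [1.74 3.16 2.68] [ 0.72 -0.12 -0.04] [ 0.5501 -0.0428  0.0919]
[1.52 4.28 2.66] [ 0.75 -0.12 -0.02] 10.9417
```

View pics/w4.png

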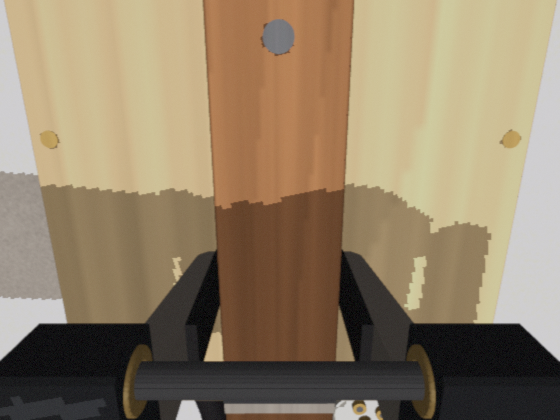

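View pics/t4.png

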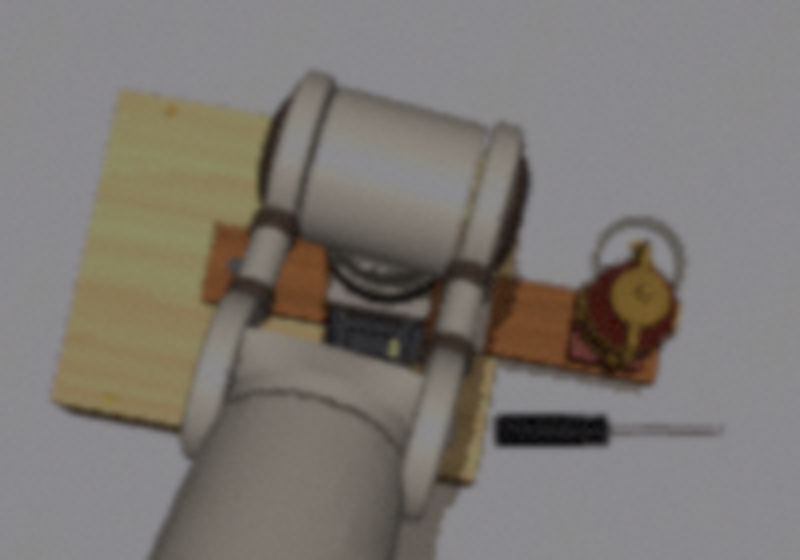

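Wrist: board parallel to the box (box sides at (12,0)→(65,320) and (548,0)→(495,320), symmetric), tape at rows 403-413, edge hidden behind the bar. Top: the arm hides the tape, urn is out past the edge. I'll use the side camera for the edge.

Run:
```python
from h import *
d=cam("side","s5.png")
a=-1.7815; n=np.array([np.cos(a),np.sin(a),0])
mk=bot.current_ee_pos()*[1,1,0]+.065*n+[0,0,.11]; l=np.array([-n[1],n[0],0])
w=cam("wrist")
for X in (mk,mk+.028*l,mk-.028*l): print("pred mark px side",proj(d,X).round(1),"wrist",proj(w,X).round(1), X.round(4))
E_=np.array([.5372,-.127,.0904])
for s in (-.1,-.03,.03,.1): print("pred edge side",proj(d,E_+s*l).round(1))
im=d["pixels"][150:290,190:370]; cv2.imwrite("pics/s5c.png",cv2.resize(im,None,fx=4.2,fy=4.2,interpolation=cv2.INTER_CUBIC))
```

```text
pred mark px side [251.8 217.6] wrist [279.7 399.3] [ 0.5365 -0.1064  0.11  ]
pred mark px side [258.6 222.3] wrist [334.5 399.3] [ 0.5639 -0.1122  0.11  ]
pred mark px side [245.2 213. ] wrist [225.  399.2] [ 0.5091 -0.1005  0.11  ]
pred edge side [224.7 210.9]
pred edge side [240.5 222.2]
pred edge side [254.9 232.4]
pred edge side [272.7 245.1]
```

View pics/s5c.png

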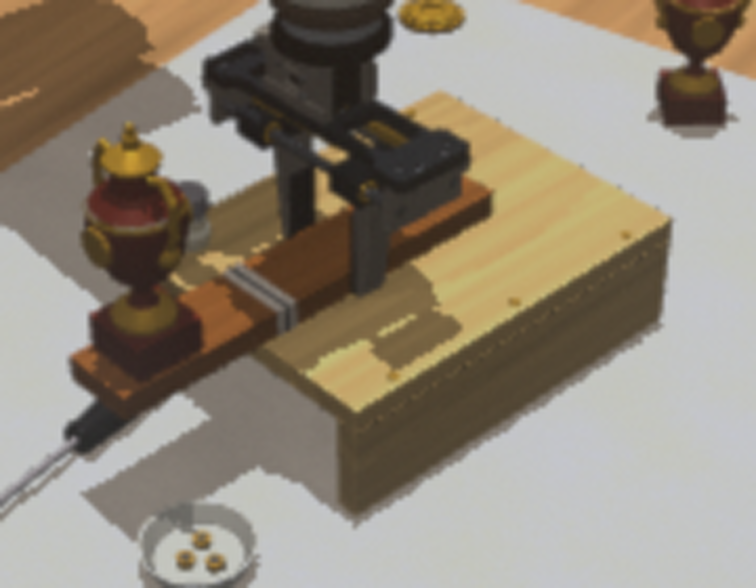

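Side crop (4.2×): pencil line from (238,268) to (290,304), where predicted. Box edge runs from (258,345) to (355,412). The line is still ~20 mm inside, and the grip is good. I'll fit both in this one image.

```bash
cat > side.py <<'E'
from h import *
def side(p0,p1,e0=(252,232.6),e1=(274.5,248.1),esc=range(256,272),N=4):
    ims=[cam("side") for _ in range(N)]; d=ims[0]
    im=np.mean([i["pixels"].astype(float) for i in ims],0)
    im=im.astype(np.float32)
    up=4; big=cv2.resize(im,None,fx=up,fy=up,interpolation=cv2.INTER_CUBIC)
    S=lambda p:((p[0]+.5)*up-.5,(p[1]+.5)*up-.5); B=lambda q:(np.array(q)+.5)/up-.5
    lo,hi=around(S(p0),S(p1),9); L=edge(big,"h",range(int(S(p0)[0])+8,int(S(p1)[0])-7),lo,hi,mode="dark")
    lo,hi=around(S(e0),S(e1),12); M=edge(big,"h",range(esc[0]*up,esc[-1]*up),lo,hi,ch=0)
    P=[onz(d,B(L[0]+s*L[1]),.1104) for s in(-20,0,20)]; Q=[onz(d,B(M[0]+s*M[1]),.0904) for s in(-20,20)]
    a=lambda v:np.arctan2(v[1],v[0])%np.pi
    v=(Q[1]-Q[0])[:2]; v/=np.linalg.norm(v); nn=np.array([v[1],-v[0]]); nn*=-np.sign(nn[1])
    print("pencil ang",a(P[2]-P[0]).round(4),"edge ang",a(Q[1]-Q[0]).round(4),"res",L[2],M[2],"P",P[1].round(4),"Q",Q[0].round(4),Q[1].round(4))
    na=np.array([np.cos(-1.7815),np.sin(-1.7815)])
    print("gap (edge - line), measured normal",((Q[0]-P[1])[:2]@nn).round(4),"assumed normal",[((q-P[1])[:2]@na).round(4) for q in Q])
E
python3 - <<'E'
from side import *
side((246.2,213.5),(258.8,222.2))
w=cv2.imread("pics/w4.png").astype(float).mean(2)
print("wrist rows 395-419 at board cols",w[395:420,265:300].mean(1).round(0).astype(int))
# box sides in w4
im=cv2.imread("pics/w4.png")
ws=cam("wrist")
for nm,p,q in(("boxL",(10,14),(310,63)),("boxR",(10,547),(310,497)),("bl",(60,207),(240,216)),("br",(60,350),(240,342))):
    lo,hi=around(p,q,7); L=edge(im,"v",range(p[0],q[0],2) if nm[0:2]!="bo" else range(20,160),lo,hi)
    z=.0904 if nm[:3]=="box" else .1104
    A,B=onz(ws,L[0]-50*L[1],z),onz(ws,L[0]+50*L[1],z); v=B-A; print(nm,(np.arctan2(v[1],v[0])%np.pi).round(4),L[2])
E
```

```text
pencil ang 2.9302 edge ang 2.9346 res 0.2208322660009603 0.39960213770907504 P [ 0.5389 -0.1003  0.1104] Q [ 0.5863 -0.1415  0.0904] [ 0.6175 -0.148   0.0904]
gap (edge - line), measured normal 0.0306 assumed normal [np.float64(0.0304), np.float64(0.0303)]
wrist rows 395-419 at board cols [ 64  63  61  60  59  58  59  64  93 144 152 153 152 153 153 152 153 149
 110  81  75  75  75  75  75]
boxL 1.3516 0.21719598717137278
boxR 1.3795 0.23763834189859678
bl 1.3644 0.10515950123279791
br 1.3629 0.08682392366277644
```

```bash
cat > prof.py <<'E'
from h import *
a=-1.7815; n=np.array([np.cos(a),np.sin(a),0]); l=np.array([-n[1],n[0],0])
def prof(d,im,X0,lats,S,ch=slice(0,3)):
    q=np.array([[proj(d,X0+s*n+t*l) for s in S] for t in lats],np.float32)
    return cv2.remap(im,q[...,0],q[...,1],cv2.INTER_LINEAR)[...,ch]
def grab(nm="side",N=4):
    ds=[cam(nm) for _ in range(N)]; return ds[0],np.mean([x["pixels"].astype(np.float32) for x in ds],0)
E
python3 - <<'E'
from prof import *
d,im=grab(); mk=bot.current_ee_pos()*[1,1,0]+.065*n+[0,0,.1104]
S=np.arange(-.02,.0201,.001)
for lats in ([-.018,-.012,-.006],[-.003,0,.003],[.008,.014,.02]): print("pen",prof(d,im,mk,lats,S).mean((0,2)).round(0).astype(int).tolist())
E0=np.array([.5372,-.127,.0904]); o=(E0-mk)@l; E0=E0-o*l  # put at board lateral
print("E0-mk along n",((E0-mk)@n).round(4))
S=np.arange(-.02,.0201,.001)
for lat in (.045,.06,.075,.09): 
    p=prof(d,im,E0,[lat-.004,lat,lat+.004],S).mean(0); print("edge",lat,p.mean(1).round(0).astype(int).tolist(),"B-R",(p[:,0]-p[:,2]).round(0).astype(int).tolist())
E
```

```text
pen [58, 59, 60, 60, 60, 62, 62, 62, 63, 62, 62, 66, 73, 80, 89, 97, 105, 111, 110, 107, 101, 94, 88, 85, 88, 95, 101, 107, 109, 109, 103, 92, 82, 74, 68, 64, 63, 64, 68, 71, 76]
pen [58, 58, 58, 58, 58, 58, 58, 58, 58, 59, 61, 64, 69, 76, 85, 95, 104, 109, 110, 107, 102, 96, 92, 90, 94, 100, 106, 110, 110, 106, 100, 91, 82, 73, 68, 64, 61, 60, 59, 59, 60]
pen [58, 58, 58, 58, 58, 58, 58, 58, 58, 59, 61, 64, 69, 76, 86, 97, 105, 109, 109, 107, 101, 94, 90, 91, 96, 102, 109, 113, 114, 108, 100, 90, 81, 71, 65, 62, 60, 59, 58, 58, 58]
E0-mk along n 0.02
edge 0.045 [103, 103, 103, 103, 103, 103, 103, 103, 103, 103, 103, 103, 103, 103, 103, 103, 103, 103, 103, 103, 102, 101, 98, 92, 86, 79, 76, 73, 72, 71, 71, 71, 72, 74, 78, 83, 91, 99, 107, 113, 115] B-R [-60, -60, -60, -60, -60, -60, -60, -60, -60, -60, -60, -60, -60, -60, -60, -60, -60, -60, -60, -60, -59, -58, -56, -52, -48, -44, -41, -39, -38, -37, -37, -36, -36, -34, -32, -30, -27, -23, -21, -18, -18]
edge 0.06 [118, 117, 117, 118, 121, 121, 120, 116, 112, 108, 104, 104, 104, 103, 102, 103, 103, 104, 105, 106, 105, 105, 103, 99, 9
[... 408 characters left out ...]
27, 111, 96, 84, 77, 74, 72, 71, 72, 73, 75, 79, 87, 95, 104, 110, 115, 118] B-R [-86, -86, -86, -86, -86, -86, -86, -86, -86, -86, -86, -86, -86, -87, -86, -86, -86, -86, -85, -85, -82, -78, -72, -65, -57, -49, -44, -40, -38, -37, -37, -37, -36, -36, -35, -32, -29, -25, -22, -19, -18]
edge 0.09 [158, 158, 158, 158, 158, 158, 158, 158, 158, 158, 158, 158, 158, 158, 158, 158, 158, 158, 158, 157, 155, 149, 142, 128, 111, 94, 81, 75, 71, 69, 68, 70, 71, 74, 79, 86, 95, 103, 110, 114, 118] B-R [-88, -88, -88, -88, -88, -88, -88, -88, -88, -88, -88, -88, -88, -88, -88, -88, -88, -87, -87, -86, -84, -80, -75, -68, -58, -49, -42, -38, -36, -34, -34, -34, -34, -34, -32, -29, -26, -23, -20, -19, -17]
```

Run:
```python
from prof import *
from scipy.ndimage import gaussian_filter1d as gf
w=cam("wrist"); t=cam("top")
T=Ro.from_rotvec(bot.current_tool_rot()).as_matrix(); p=bot.current_ee_pos()
C=T.T@(-w["R"].T@w["t"]-p); M=w["R"]@T
def at(pos,rv):
    T=Ro.from_rotvec(rv).as_matrix(); R=M@T.T; c=np.array(pos)+T@C; d=dict(w); d["R"]=R; d["t"]=-R@c; return d
u=np.array([np.cos(-1.735),np.sin(-1.735),0]); m=np.array([.555,-.019,.3])
mk=np.array([.5551,-.0185,.1104]); E0=np.array([.5372,-.127,.0904]); S=np.arange(-.015,.0151,.0005)
for nm,d,f in(("w1",at(m-.1*u,down(np.pi-1.735)),"w1"),("w2",at(m-.02*u,down(np.pi-1.735)),"w2"),("top",t,"top0")):
    im=cv2.imread(f"pics/{f}.png").astype(np.float32)
    q=gf(prof(d,im,mk,[-.003,0,.003],S).mean((0,2)),1)
    g=np.gradient(q); tape=(S[g.argmax()]+S[g.argmin()])/2
    r=[]
    for lat in (.04,.055,.07,.085):
        e=gf(prof(d,im,E0,[lat-.003,lat,lat+.003],S)[...,2].mean(0)-prof(d,im,E0,[lat],S)[0,:,0],1); r.append(S[np.abs(np.gradient(e)).argmax()])
    print(nm,"tape centre",tape,"min",S[20+q[20:40].argmin()],"edge",np.round(r,4),"gap0",((E0-mk)@n+np.median(r)-tape).round(4))
```

```text
w1 tape centre 0.0015000000000000152 min 0.0015000000000000152 edge [0.0105 0.0015 0.0075 0.001 ] gap0 0.1128
w2 tape centre 0.0010000000000000148 min 0.0010000000000000148 edge [0.001  0.0005 0.0005 0.0005] gap0 0.1093
top tape centre 0.0002500000000000141 min 0.0005000000000000143 edge [0.0095 0.0025 0.0015 0.002 ] gap0 0.1118
```

Run:
```python
from prof import *
p=bot.current_ee_pos()
bot.line_to(np.array([*(p+n*.0205)[:2],.0914]),down(a+np.pi),max_speed=.03); bot.hold(.3)
p=bot.current_ee_pos(); print(p.round(4),bot.current_contact_force().round(2),bot.current_ft_torque().round(2),bot.current_grip_force(),bot.current_clock())
w=cam("wrist","w6.png")
d,im=grab(); mk=p*[1,1,0]+.065*n+[0,0,.1104]
S=np.arange(-.02,.0201,.001)
for lats in ([-.018,-.012,-.006],[-.003,0,.003],[.008,.014,.02]): print("pen",prof(d,im,mk,lats,S).mean((0,2)).round(0).astype(int).tolist()[8:38])
E0=np.array([.5372,-.127,.0904]); E0=E0-((E0-mk)@l)*l
print("E0-mk along n",((E0-mk)@n).round(4))
for lat in (.045,.075,.09): print("edge",lat,prof(d,im,E0,[lat-.004,lat,lat+.004],S).mean((0,2)).round(0).astype(int).tolist()[15:])
cv2.imwrite("pics/s6c.png",cv2.resize(im[150:290,190:370].astype(np.uint8),None,fx=4.2,fy=4.2,interpolation=cv2.INTER_CUBIC))
x=cv2.imread("pics/w4.png").astype(int);y=w["pixels"].astype(int)
print("rows",y[395:420,265:300].mean((1,2)).round(0).astype(int).tolist())
for I in (x,y):
    print([edge(I.astype(np.uint8),"v",range(60,200),*around(pq[0],pq[1],7))[:2] for pq in (((60,207),(240,216)),((60,350),(240,342)))])
```

```text
[ 0.5462 -0.0619  0.092 ] [0.91 7.14 5.51] [ 1.39 -0.06 -0.07] 44.997695088386536 12.8167
pen [61, 61, 62, 65, 71, 78, 88, 98, 107, 112, 111, 106, 100, 93, 87, 83, 87, 95, 101, 106, 109, 107, 102, 92, 82, 75, 69, 66, 65, 67]
pen [59, 59, 61, 63, 68, 76, 86, 96, 104, 110, 111, 108, 103, 96, 92, 92, 96, 102, 109, 112, 111, 107, 99, 89, 79, 71, 66, 63, 61, 60]
pen [59, 59, 61, 63, 68, 74, 82, 92, 101, 107, 108, 105, 98, 90, 88, 89, 94, 101, 108, 114, 113, 108, 100, 90, 79, 70, 64, 61, 60, 59]
E0-mk along n 0.0005
edge 0.045 [103, 103, 103, 103, 103, 102, 101, 98, 92, 86, 79, 76, 73, 71, 71, 70, 70, 71, 74, 77, 82, 90, 99, 107, 113, 115]
edge 0.075 [159, 159, 159, 158, 157, 155, 149, 140, 127, 111, 97, 85, 77, 74, 72, 71, 72, 73, 75, 79, 86, 95, 104, 111, 115, 118]
edge 0.09 [158, 158, 158, 158, 157, 155, 149, 142, 128, 111, 95, 82, 75, 71, 68, 68, 69, 71, 74, 78, 85, 95, 103, 109, 114, 118]
rows [64, 64, 62, 61, 60, 58, 60, 66, 103, 146, 153, 153, 153, 153, 153, 153, 153, 150, 111, 81, 75, 75, 75, 75, 75]
[(array([209.0318, 127.4   ], dtype=float32), array([0.05668897, 0.99839187], dtype=float32)), (array([346.9382, 141.    ], dtype=float32), array([ 0.05205217, -0.99864435], dtype=float32))]
[(array([209.05267, 127.4    ], dtype=float32), array([0.05605876, 0.99842745], dtype=float32)), (array([347.8667, 123.5   ], dtype=float32), array([ 0.05225812, -0.9986336 ], dtype=float32))]
```

View pics/s6c.png

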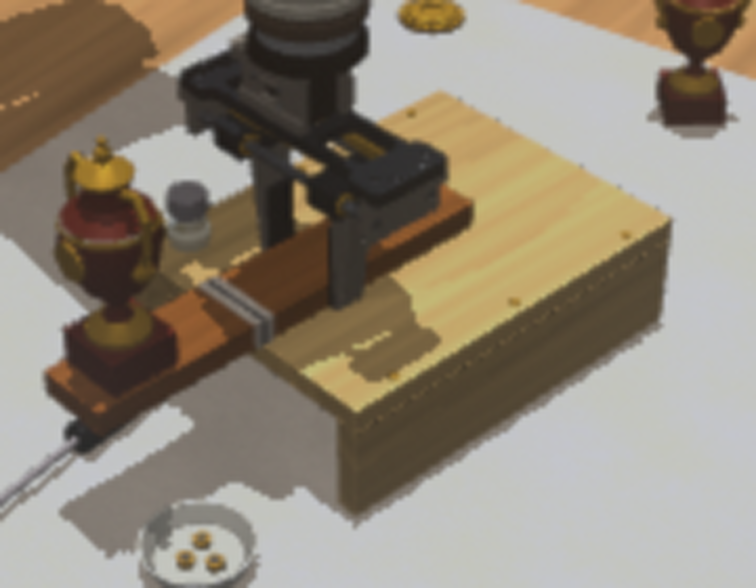

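Run:
```python
from prof import *
z=lambda:(Ro.from_rotvec(bot.current_tool_rot()).as_matrix()[:,2]@n).round(5)
p=bot.current_ee_pos(); print("tilt",z())
bot.line_to(np.array([*(p+n*.0013)[:2],.0908]),down(a+np.pi),max_speed=.01); bot.hold(.3)
p=bot.current_ee_pos(); print(p.round(4),"tilt",z(),bot.current_contact_force().round(2),bot.current_ft_torque().round(2))
X0=np.array([.5372,-.127,0]); print("mark-edge (wrist est)",((p+.065*n-X0)@n).round(4),"yaw err",Ro.from_rotvec(bot.current_tool_rot()).as_matrix()[:2,0]@l[:2])
w=cam("wrist"); print([edge(w["pixels"],"v",range(60,200),*around(pq[0],pq[1],7))[:2] for pq in (((60,207),(240,216)),((60,350),(240,342)))])
print(bot.current_clock())
```

```text
tilt -0.00179
[ 0.5463 -0.0619  0.0918] tilt -0.00221 [ 0.65  9.33 10.07] [ 1.55  0.19 -0.07]
mark-edge (wrist est) -0.0006 yaw err 2.27245806768972e-05
[(array([209.19156, 127.4    ], dtype=float32), array([0.05463294, 0.9985065 ], dtype=float32)), (array([347.34564, 132.6    ], dtype=float32), array([ 0.05153621, -0.9986711 ], dtype=float32))]
13.6667
```

Run:
```python
from prof import *
z=lambda:(Ro.from_rotvec(bot.current_tool_rot()).as_matrix()[:,2]@n).round(5)
p0=bot.current_ee_pos(); c=.0015
while c<.005:
    bot.line_to(np.array([*(p0+n*c)[:2],.0912]),down(a+np.pi),max_speed=.01); bot.hold(.2)
    p=bot.current_ee_pos(); s=(p-p0)@n; print(c,s.round(4),bot.current_contact_force().round(1))
    if s>.0010: break
    c+=.0006
print(p.round(4),"tilt",z(),bot.current_ft_torque().round(2),bot.current_clock())
d,im=grab(); mk=p*[1,1,0]+.065*n+[0,0,.1104]; S=np.arange(-.015,.0151,.001)
for lat in (-.012,0,.014): print("pen",prof(d,im,mk,[lat-.005,lat,lat+.005],S).mean((0,2)).round(0).astype(int).tolist())
cv2.imwrite("pics/s7c.png",cv2.resize(im[195:250,220:290].astype(np.uint8),None,fx=10,fy=10,interpolation=cv2.INTER_CUBIC))
```

```text
0.0015 0.0 [0.5 9.4 8.6]
0.0021 0.0005 [ 0.6 10.2  7.4]
0.0026999999999999997 0.001 [ 1.4 10.8  7.2]
[ 0.5461 -0.0629  0.092 ] tilt -0.00297 [ 1.81 -0.11 -0.05] 15.0167
pen [59, 59, 59, 59, 60, 61, 65, 70, 77, 85, 94, 103, 109, 110, 106, 102, 95, 89, 88, 90, 97, 103, 108, 111, 107, 100, 91, 81, 73, 66, 63]
pen [58, 58, 58, 58, 59, 60, 64, 71, 79, 88, 97, 106, 111, 110, 107, 102, 95, 91, 90, 94, 101, 107, 112, 113, 109, 102, 91, 82, 73, 66, 62]
pen [59, 58, 58, 59, 59, 60, 63, 67, 74, 84, 94, 102, 108, 110, 107, 100, 92, 88, 90, 95, 103, 111, 114, 114, 110, 102, 92, 82, 72, 67, 63]
```

View pics/s7c.png

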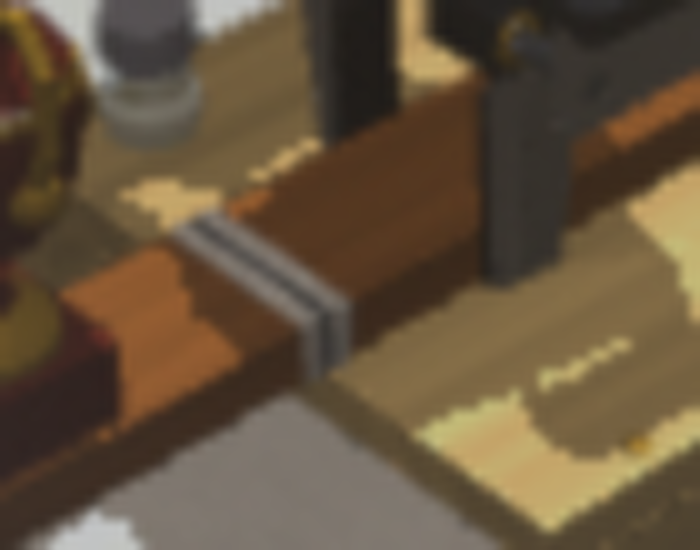

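The line now lies on the edge within about 0.5 mm by both the wrist and side estimates. In the last crop the pencil mark's foot at (328,372) meets the box edge. The board is flat and still held, so I'm handing in.

Run:
```python
from workcell import bot
bot.hold(.2); print(bot.current_grip_force(),bot.current_ee_pos(),bot.current_clock()); print(bot.job_done())
```

```text
44.998072385787964 [ 0.5461465  -0.06287363  0.09198948] 15.4167
the job is handed in; nothing more can be done
None
```

The job is handed in: the pencil line lies within about 0.5 mm of the box's working edge by the camera estimates, square along it. The urn is out over the bench, and the board is still gripped at 45 N and flat to about 3 mrad.

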